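Tip the chain-wheel tote so the wheels gather in the corner by the clock

ROBOT

A 6-joint arm with a two-finger parallel gripper is mounted at the origin on the work surface. World frame = base frame: x ahead of the robot, y to its left, z up, the work surface at z = 0. Lengths are in m, angles in degrees, forces in N, time in s.
With the tool pointing down it reaches from about 0.325 to 0.85 m from the base axis. Payload 15.5 kg.
Tool frame: the origin (TCP) lies midway between the tips of the shut fingers; the grasp point (between the pads) lies 19 mm behind it; z points along the fingers, y is the line along which they close (so a half turn about z gives the same grasp; the last joint's range is limited). The gripper opens to 91 mm and grips with 3 to 60 N. Pads are 32 mm wide; open, the fingers measure 118 mm over their backs; the gripper's body (76 mm by 178 mm) begins 60 mm behind the grasp point.
Start: joints at [67.752, 28.281, 77.091, -0, 74.628, -5.472], TCP at [0.18, 0.598, 0.214] pointing down, gripper open.
Joint ranges: [-166.48, 166.48], [-47.26, 123.95], [12.59, 153.08], [-70.14, 250.14], [6.76, 159.57], [-176.63, 176.63]. Speed limits (degrees/s): [108.29, 108.29, 147.25, 172.46, 172.46, 172.46].

INTERFACE

Orientations are given as [roll, pitch, yaw] about the fixed x, y, z axes, in that order (R = Rz(yaw) Ry(pitch) Rx(roll)).
In Python, from workcell import arm gives the robot as it stands.
- The arm moves only by the tool arm_command, never from a script. Its arguments are lists of equal length, an entry for each row: "linear": the shift along the world's x, y, z each as a share of 500 mm, from -1 to 1, a list of three; "rot": the turn, a rotation vector about the world's x, y, z each as a share of pi rad, from -1 to 1, a list of three. In form: {"linear": [[tx, ty, tz], ...], "rot": [[wx, wy, wz], ...]}. A call has exactly 8 rows; each row shifts and turns the commanded pose from where the row before left it; what a row does not reach is not made up. A row lasts 1/12 s, in which the tool goes at most 41.7 mm and 7.16 degrees, less where a joint would pass 70% of its speed; a pose out of reach is approached as far as the arm can. A call with a number of a shift or a turn outside -1 to 1 is refused whole. A call with a gripper value outside its range is refused whole. "fingers" is the opening in per cent of the stroke, from 0 (shut) to 100 (fully open), set as the call begins (left out, the last holds). The fingers move at their own pace and stop on an object; "grip_force" is the grip in N (left out, the last holds). Time passes only in rows, so rows that do not move let the fingers close, or fill a call up. It gives the time, the measured TCP pose, the force, the opening and the grip force at its end, in the units of the state.
- arm.state(): the state, without advancing time (a new reading comes with each control period).
- arm.grab_frame(name): name is "scene" or "top"; returns a dict with "frame" (400x640x3 uint8, red, green, blue), "depth" (400x640 float32, m along the optical axis (not along the pixel's ray), 0 where there is no reading), "camera_matrix" (3x3 intrinsics, pixels), "view" (4x4, takes a point from world to camera coordinates). Camera axes: x right, y up, looking along -z (the intrinsics and any distortion apply to the point x, -y, -z); pixel columns grow to the right and rows downward; lengths in m; the calibration is good to about 2 mm. A picture is of the moment at which its call begins.
- arm.close_job(): hands the job in; it is judged then, once.
Trained networks look in a picture, given as the dict that the camera call returned (one of the last four; its "shot" number tells which), for a name from the list of things; names that differ only in an ending like _2 or _b are one class to them, and where a whole thing is asked for, a point or a joint stands for the part that bears it (a point fixed in the world has none). Each returns a list of dicts, best first, with "score" (0 to 1); they miss things now and then, are a little off and sometimes report something else, mostly with a low value. They report only what shows in the picture. A call takes as long as a camera call.
- arm.search_frame(name, picture): "at" ([column, row] as shares, 0 to 1, of the picture: columns of its width, rows of its height, amid what is visible of it).
- arm.spot_point(name, picture): "at" ([column, row] as shares, 0 to 1, of the picture: columns of its width, rows of its height: a listed point, or the origin of a listed thing).
The state is a dict: "time": time; "joints": joint angles; "joint_vel": joint speeds; "effort": joint torques, N m; "tcp_pos": TCP position; "tool_rot": TCP orientation; "contact_force": force on the tool from outside, world axes, zero at the start; "torque": the same for the moment, N m; "gripper_width": finger opening in m; "grasp_force": force on a finger pad.
Only numpy, scipy, OpenCV 4.12 (cv2) and the standard library are available. Lean on these libraries where they do the work, as an engineer would, in place of code of your own. Each camera call takes 0.05 s, during which the arm holds its last target. There are 200 camera calls.

TASK

One brass chain wheel has been left on the bench beside the grey tote: put it in with the other four while the tote stands flat. Then take hold of the tote and tip it up on one bottom corner, the one on the robot's side and, left or right, on the same side as the cuckoo clock, until all five wheels have slid down and bunched together in that corner, ready to be picked out for the clock. Finish holding the tote still and tipped like that, with that corner resting on the bench and the other three raised, nothing else propping it, no wheel spilled and the other things on the bench not disturbed.

Things in the scene. Friction and masses are not known exactly. Their poses are not given: they have to be found in the camera images.
- tote: small open grey tote of stiff plastic, 0.2 to 0.4 kg, loose. 150 (x) by 200 (y) mm over the rim, 72 mm high; inside 130 by 180, upright walls, floor 4 thick. The rim is a collar all round, 10 mm wide, 18 mm tall (z 54 to 72), flush with the inner wall. Origin: centre of the underside; z up, x across it away from the robot, y along it to the robot's left; turned up to 0.3 rad
- near_left (a point): inside bottom corner of the tote on the robot's side, to the robot's left: (-65, 90, 4) mm in the tote's frame. Below the collar the walls are 4 mm thick: the outer bottom corner on which the tote tips lies at (-69, 94, 0)
- near_right (a point): inside bottom corner of the tote on the robot's side, to the robot's right: (-65, -90, 4) mm in the tote's frame; outer bottom corner at (-69, -94, 0)
- far_left (a point): inside bottom corner of the tote away from the robot, left: (65, 90, 4) mm in the tote's frame. The far rim's middle line runs at x = 70, the side rims' at y = 95 and -95
- far_right (a point): inside bottom corner of the tote away from the robot, right: (65, -90, 4) mm in the tote's frame
- wheel0: brass chain wheel (a short spool, two flanges with a groove between), 24 mm across and 13 mm high, about 28 g, flat on the tote's floor; origin: centre of its underside, z along its axle. Brass on the tote's plastic is slippery (friction about 0.2): wheels start to slide at 10 to 15 degrees and run along the walls into the corner at 30 to 38. The four start on the middle and far parts of the floor
- wheel1: brass chain wheel (a short spool, two flanges with a groove between), 24 mm across and 13 mm high, about 28 g, flat on the tote's floor; as wheel0
- wheel2: brass chain wheel (a short spool, two flanges with a groove between), 24 mm across and 13 mm high, about 28 g, flat on the tote's floor; as wheel0
- wheel3: brass chain wheel (a short spool, two flanges with a groove between), 24 mm across and 13 mm high, about 28 g, flat on the tote's floor; as wheel0
- stray: the fifth brass chain wheel, the same as the others (24 mm across, 13 mm high), lying flat on the bench to the left or the right of the tote; origin: centre of its underside
- clock: cuckoo clock under assembly: dark wooden house with a gable roof and a round dial, about 260 mm high with its plywood cradle (footprint 150 by 210 mm, roof overhang included), fixed, far to the left or the right of the tote; origin: centre of the cradle's underside. Its side (y above or below 0) tells the corner
- drawers: grey small-parts cabinet with 15 little drawers, 140 by 200 by 210 mm high, fixed, on the other side from the clock; origin: centre of the underside
- cone_a: dark brown pine-cone clock weight with a brass hook, lying on the bench on the other side of the tote from the stray wheel, 85 by 33 by 32 mm high; origin: centre of the underside; leave alone
- cone_b: another pine-cone weight, beyond the tote; leave alone
- driver: screwdriver with a wooden handle, 170 mm long, up to 30 mm high, lying across in front of the robot; origin: underside, mid-length; leave alone
- tape: roll of tan tape lying flat, 100 mm across, 25 mm high; leave alone
- glue: white glue bottle, 52 mm across, 150 mm high, standing far to the right; leave alone
- pendulum: clock pendulum, a brass strip with a dark wooden leaf, 145 mm long, 8 mm high, lying flat; origin: where the strip meets the leaf; leave alone

How it is judged (in metres and radians):
On the way, in this order (a step that is already met when the one before it is completed fails the run):
1. the stray wheel is in the tote and let go, the tote standing flat on the bench (x of stray in the frame of tote between -0.068 and 0.068 m and y of stray in the frame of tote between -0.093 and 0.093 m and z of stray in the frame of tote between -0.002 and 0.07 m and contact force between the fingers and stray below 0.1 N and angle between tote's own z axis and vertical below 0.08 rad and height (world z) of tote below 0.02 m and linear speed of stray below 0.05 m/s), for 0.2 s.
2. the tote is held tipped on the near corner on the clock's side and all five wheels are in that corner (((world y of clock above 0 m and height (world z) of near_left below 0.025 m and height (world z) of each of near_right, far_left above 0.03 m and height (world z) of far_right above 0.06 m and distance between each of wheel0, wheel1, wheel2, wheel3, stray and near_left below 0.095 m) or (world y of clock below 0 m and height (world z) of near_right below 0.025 m and height (world z) of each of near_left, far_right above 0.03 m and height (world z) of far_left above 0.06 m and distance between each of wheel0, wheel1, wheel2, wheel3, stray and near_right below 0.095 m)) and contact force between the fingers and tote above 0.5 N and angle between tote's own z axis and vertical between 0.3 and 1 rad), for 0.2 s.
At the end, for the whole second after the job is handed in: Fingers hold the tote still, tilted 17 to 57 degrees; its near inside corner on the clock's side is under 25 mm above the bench, the two next to it over 30, the opposite one over 60; all five wheels lie still inside, centres within 95 mm of the low corner; the tote leans on nothing else (all of step 2 and x of wheel0 in the frame of tote between -0.068 and 0.068 m and y of wheel0 in the frame of tote between -0.093 and 0.093 m and z of wheel0 in the frame of tote between -0.002 and 0.07 m and linear speed of each of wheel0, wheel1, wheel2, wheel3, stray, tote below 0.02 m/s and x of wheel1 in the frame of tote between -0.068 and 0.068 m and y of wheel1 in the frame of tote between -0.093 and 0.093 m and z of wheel1 in the frame of tote between -0.002 and 0.07 m and x of wheel2 in the frame of tote between -0.068 and 0.068 m and y of wheel2 in the frame of tote between -0.093 and 0.093 m and z of wheel2 in the frame of tote between -0.002 and 0.07 m and x of wheel3 in the frame of tote between -0.068 and 0.068 m and y of wheel3 in the frame of tote between -0.093 and 0.093 m and z of wheel3 in the frame of tote between -0.002 and 0.07 m and x of stray in the frame of tote between -0.068 and 0.068 m and y of stray in the frame of tote between -0.093 and 0.093 m and z of stray in the frame of tote between -0.002 and 0.07 m and angular speed of tote below 0.15 rad/s and contact force between tote and cone_a below 0.2 N and contact force between tote and cone_b below 0.2 N and contact force between tote and driver below 0.2 N and contact force between tote and tape below 0.2 N and contact force between tote and glue below 0.2 N and contact force between tote and pendulum below 0.2 N and contact force between tote and clock below 0.2 N and contact force between tote and drawers below 0.2 N); the arm keeps its last pose, push and grip.
It fails at once if another thing on the bench is moved more than 30 mm (distance of any of cone_a, cone_b, driver, tape, glue, pendulum from where it was at the start of the episode above 0.03 m).
It also fails if it takes over 48 s, if anything falls off the work surface, if the arm or the gripper's body presses on something with over 40 N, if the wrist force passes 120 N, or if a joint passes its speed limit or range.

## Working session

There is one attempt and no reset: what is moved stays moved. The work goes in short steps, Python scripts to look and compute and a tool call to move; the robot and the scene stay as the last step left them, time stands still between calls to the robot, and variables do not carry over. Pictures are saved under pics/ and viewed, at most 10 in all, crops included, and the job is handed in when it is done.

Besides the shell and the picture viewer there is one more tool, called after "Call:" in YAML: its name, and indented under it one key for each argument. arm_command: Moves the arm, as the interface text tells. Shift numbers are shares of 500 mm and turn numbers shares of pi rad, none past 1 either way. Its arguments: {"type":"object","properties":{"linear":{"type":"array"},"rot":{"type":"array"},"fingers":{"type":"number"},"grip_force":{"type":"number"}},"required":["linear","rot"]}

```bash
mkdir -p pics; cat > h.py <<'E'
import numpy as np, cv2
from workcell import arm
def world(p,u,v,z=None):
    K=np.array(p["camera_matrix"]);V=np.array(p["view"]);Ci=np.linalg.inv(V)
    r=np.array([(u-K[0,2])/K[0,0],-(v-K[1,2])/K[1,1],-1.])
    d=Ci[:3,:3]@r;o=Ci[:3,3]
    if z is None:
        return o+d*float(p["depth"][int(v),int(u)])
    return o+d*(z-o[2])/d[2]
def pix(p,P):
    K=np.array(p["camera_matrix"]);c=np.array(p["view"])@np.r_[P,1]
    return K[0,2]+K[0,0]*c[0]/-c[2],K[1,2]+K[1,1]*-c[1]/-c[2]
def cloud(p):
    K=np.array(p["camera_matrix"]);V=np.linalg.inv(np.array(p["view"]))
    v,u=np.mgrid[0:400,0:640];d=p["depth"]
    c=np.stack([(u-K[0,2])/K[0,0]*d,-(v-K[1,2])/K[1,1]*d,-d],-1)
    return c@V[:3,:3].T+V[:3,3]
def save(p,n,box=None,s=1):
    f=cv2.cvtColor(p["frame"],cv2.COLOR_RGB2BGR)
    if box: f=f[box[1]:box[3],box[0]:box[2]]
    cv2.imwrite("pics/"+n,cv2.resize(f,None,fx=s,fy=s))
E
python3 - <<'E'
from h import *
np.set_printoptions(precision=3,suppress=True)
print(arm.state())
for n in("top","scene"):
    p=arm.grab_frame(n);save(p,n+"0.png")
    print(n,np.linalg.inv(np.array(p["view"]))[:3,3])
    for t in("tote","wheel0","stray","clock","drawers","cone_a","driver","tape","pendulum","glue"):
        for r in arm.search_frame(t,p)[:6]:
            if r["score"]>.3:
                u,v=r["at"][0]*640,r["at"][1]*400
                print(t,round(r["score"],2),round(u),round(v),world(p,u,v))
E
```

```text
{'time': 0.0, 'joints': array([67.752, 28.316, 77.128,  0.   , 74.629, -5.472]), 'joint_vel': array([ 0.026, -0.001,  0.003,  0.091,  0.083,  0.077]), 'effort': array([ -0.004, -87.882, -38.184,   0.07 ,   0.054,  -0.   ]), 'tcp_pos': array([0.18 , 0.598, 0.213]), 'tool_rot': array([-179.927,   -0.007,  163.224]), 'contact_force': array([-0.179,  0.075,  0.132]), 'torque': array([-0.02 , -0.016,  0.008]), 'grasp_force': 0.0, 'gripper_width': 0.09103008138768404}
top [ 0.43  -0.01   1.044]
tote 0.57 296 185 [0.6   0.018 0.003]
wheel0 0.42 288 184 [0.601 0.041 0.019]
stray 0.54 393 223 [ 0.491 -0.25   0.001]
clock 0.66 467 159 [ 0.619 -0.374  0.219]
drawers 0.66 137 156 [0.634 0.366 0.21 ]
cone_a 0.6 217 233 [0.467 0.23  0.03 ]
cone_a 0.53 250 126 [0.764 0.143 0.027]
driver 0.75 307 259 [ 0.396 -0.01   0.025]
tape 0.94 447 265 [ 0.371 -0.394  0.   ]
pendulum 0.98 158 261 [0.397 0.391 0.008]
glue 0.66 480 241 [ 0.437 -0.445  0.103]
glue 0.36 306 184 [ 0.6   -0.009  0.021]
scene [ 1.178 -0.268  0.952]
tote 0.73 343 192 [0.565 0.038 0.001]
wheel0 0.46 316 199 [ 0.571 -0.041  0.017]
wheel0 0.45 353 200 [0.608 0.047 0.017]
stray 0.69 351 198 [0.6   0.045 0.016]
stray 0.64 433 118 [0.399 0.404 0.003]
stray 0.44 230 195 [ 0.478 -0.251  0.012]
clock 0.81 165 244 [ 0.721 -0.393  0.245]
drawers 0.73 487 154 [0.708 0.319 0.208]
cone_a 0.86 420 240 [0.779 0.154 0.028]
cone_a 0.64 390 147 [0.479 0.216 0.025]
driver 0.47 304 149 [ 0.403 -0.018  0.024]
tape 0.87 184 169 [ 0.349 -0.348  0.009]
pendulum 0.58 433 119 [0.404 0.4   0.006]
glue 0.77 131 180 [ 0.455 -0.46   0.139]
```

View pics/top0.png

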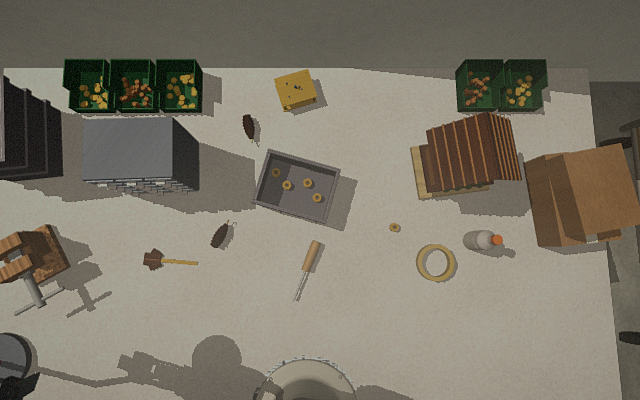

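View pics/scene0.png

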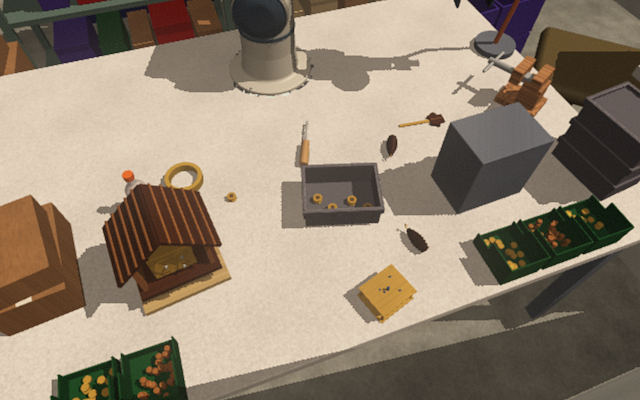

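The top view shows the clock on the right (y<0, ~467,159), so the low corner is near_right. The stray is at about (395,227), right of the tote, and the driver's handle end is near (315,242). The tote spans (268,150), (340,165), (326,223) and (256,203), with four wheels near its middle. Next I'll measure the tote and the stray.

```bash
cat > tote.py <<'E'
from h import *
np.set_printoptions(precision=4,suppress=True)
p=arm.grab_frame("top");W=cloud(p)
m=(abs(W[...,2]-.072)<.008)&(abs(W[...,0]-.6)<.17)&(abs(W[...,1]-.02)<.17)
n,l,st,_=cv2.connectedComponentsWithStats(m.astype(np.uint8));k=1+st[1:,4].argmax();m=l==k
P=W[m][:,:2].astype(np.float32);r=cv2.minAreaRect(P*1000);print(m.sum(),W[m][:,2].mean(),r,cv2.boxPoints(r))
f=p["frame"].astype(int)
h=cv2.cvtColor(p["frame"],cv2.COLOR_RGB2HSV)
g=((h[...,1]>100)&(h[...,2]>60)).astype(np.uint8)
for (x0,y0,x1,y1,z) in((380,215,405,240,.013),(262,158,335,210,.017)):
    s=g[y0:y1,x0:x1];n,l,st,c=cv2.connectedComponentsWithStats(s)
    for i in range(1,n):
        if st[i,4]>8: u,v=c[i]+[x0,y0];print(st[i],u,v,world(p,u,v,z))
for t in("stray","tote","driver"):print(t,[(round(r["score"],2),world(p,r["at"][0]*640,r["at"][1]*400,0)) for r in arm.spot_point(t,p)[:3]])
save(p,"crop.png",(235,130,415,260),4)
E
python3 tote.py
```

```text
1037 0.07241927146318607 ((588.2958374023438, 16.45134735107422), (199.83218383789062, 150.33782958984375), 73.26988220214844) [[ 487.5465  -57.597 ]
 [ 631.5207 -100.8738]
 [ 689.0452   90.4997]
 [ 545.071   133.7766]]
[10  8  9  9 56] 393.80357142857144 226.82142857142858 [ 0.4793 -0.249   0.013 ]
[10 10  9  9 56] 275.75 172.17857142857142 [0.6341 0.0741 0.017 ]
[41 20  9 10 59] 306.96610169491527 182.47457627118644 [ 0.6044 -0.0117  0.017 ]
[20 23  9  9 58] 286.3448275862069 184.8448275862069 [0.5984 0.0451 0.017 ]
[51 35  9  9 57] 316.50877192982455 197.0701754385965 [ 0.5636 -0.0375  0.017 ]
stray [(0.38, array([ 0.4902, -0.2437,  0.    ]))]
tote [(0.64, array([0.5948, 0.0187, 0.    ]))]
driver [(0.82, array([ 0.3618, -0.0043,  0.    ]))]
```

View pics/crop.png

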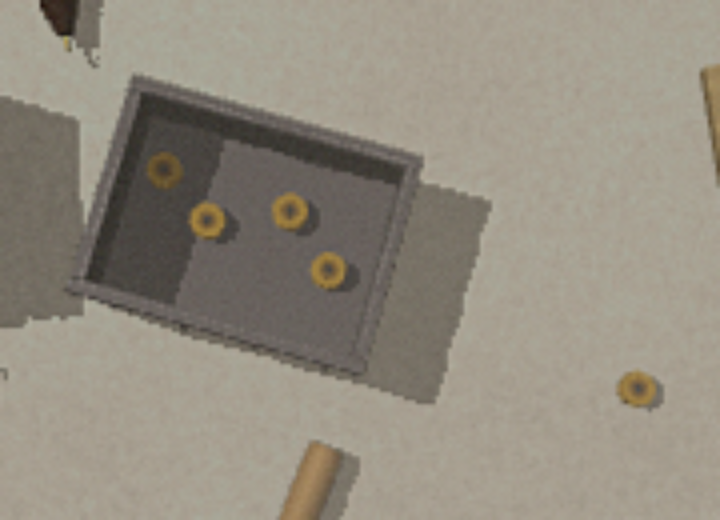

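The stray is at (394,227) → (0.479, -0.249). The tote centre is (0.588, 0.0165) at yaw -16.7°, and the tool is already aligned with it. I'll move above the stray first.

Call:
arm_command:
  linear:
    - [0.025,-0.0706,0]
    - [0.025,-0.0706,0]
    - [0.025,-0.0706,0]
    - [0.025,-0.0706,0]
    - [0.025,-0.0706,0]
    - [0.025,-0.0706,0]
    - [0.025,-0.0706,0]
    - [0.025,-0.0706,0]
  rot:
    - [0,0,0]
    - [0,0,0]
    - [0,0,0]
    - [0,0,0]
    - [0,0,0]
    - [0,0,0]
    - [0,0,0]
    - [0,0,0]
  fingers: 55

```text
time: 1.97
tcp_pos: [0.2806, 0.3144, 0.2141]
tool_rot: [180.0, 0.0, 163.3]
contact_force: [0.7, -0.1, -0.6]
gripper_width: 0.0504
grasp_force: 0.0
```

Call:
arm_command:
  linear:
    - [0.025,-0.0706,0]
    - [0.025,-0.0706,0]
    - [0.025,-0.0706,0]
    - [0.025,-0.0706,0]
    - [0.025,-0.0706,0]
    - [0.025,-0.0706,0]
    - [0.025,-0.0706,0]
    - [0.025,-0.0706,0]
  rot:
    - [0,0,0]
    - [0,0,0]
    - [0,0,0]
    - [0,0,0]
    - [0,0,0]
    - [0,0,0]
    - [0,0,0]
    - [0,0,0]

```text
time: 2.63
tcp_pos: [0.3807, 0.0317, 0.2142]
tool_rot: [180.0, 0.0, 163.2]
contact_force: [0.1, -0.4, -0.2]
gripper_width: 0.0504
grasp_force: 0.0
```

Call:
arm_command:
  linear:
    - [0.025,-0.0706,0]
    - [0.025,-0.0706,0]
    - [0.025,-0.0706,0]
    - [0.025,-0.0706,0]
    - [0.025,-0.0706,0]
    - [0.025,-0.0706,0]
    - [0.025,-0.0706,0]
    - [0.025,-0.0706,0]
  rot:
    - [0,0,0]
    - [0,0,0]
    - [0,0,0]
    - [0,0,0]
    - [0,0,0]
    - [0,0,0]
    - [0,0,0]
    - [0,0,0]

```text
time: 3.3
tcp_pos: [0.4806, -0.2508, 0.214]
tool_rot: [-180.0, 0.0, 163.2]
contact_force: [0.8, 0.0, 0.5]
gripper_width: 0.0499
grasp_force: 0.0
```

Call:
arm_command:
  linear:
    - [-0.003,0.003,-0.06]
    - [0,0,-0.06]
    - [0,0,-0.06]
    - [0,0,-0.06]
    - [0,0,-0.06]
    - [0,0,-0.06]
    - [0,0,-0.04]
    - [0,0,-0.018]
  rot:
    - [0,0,0]
    - [0,0,0]
    - [0,0,0]
    - [0,0,0]
    - [0,0,0]
    - [0,0,0]
    - [0,0,0]
    - [0,0,0]

```text
time: 3.97
tcp_pos: [0.4778, -0.2466, 0.0024]
tool_rot: [179.9, -0.2, 163.2]
contact_force: [-0.5, 0.2, -0.4]
gripper_width: 0.0503
grasp_force: 0.0
```

Call:
arm_command:
  linear:
    - [0,0,0]
    - [0,0,0]
    - [0,0,0]
    - [0,0,0]
    - [0,0,0]
    - [0,0,0]
    - [0,0,0]
    - [0,0,0]
  rot:
    - [0,0,0]
    - [0,0,0]
    - [0,0,0]
    - [0,0,0]
    - [0,0,0]
    - [0,0,0]
    - [0,0,0]
    - [0,0,0]
  fingers: 0
  grip_force: 15

```text
time: 4.63
tcp_pos: [0.4796, -0.2477, 0.0061]
tool_rot: [-180.0, 0.1, 163.2]
contact_force: [-0.6, 0.4, 9.7]
gripper_width: 0.023
grasp_force: 15.0
```

Call:
arm_command:
  linear:
    - [0,0,0.0625]
    - [0,0,0.0625]
    - [0,0,0.0625]
    - [0,0,0.0625]
    - [0.018,0.0688,0]
    - [0.018,0.0688,0]
    - [0.018,0.0688,0]
    - [0.018,0.0688,0]
  rot:
    - [0,0,0]
    - [0,0,0]
    - [0,0,0]
    - [0,0,0]
    - [0,0,0]
    - [0,0,0]
    - [0,0,0]
    - [0,0,0]

```text
time: 5.3
tcp_pos: [0.5152, -0.1084, 0.1309]
tool_rot: [-180.0, 0.1, 163.2]
contact_force: [1.0, -0.2, -0.3]
gripper_width: 0.0234
grasp_force: 15.0
```

Call:
arm_command:
  linear:
    - [0.018,0.0688,0]
    - [0.018,0.0688,0]
    - [0.018,0.0688,0]
    - [0.018,0.0688,0]
    - [0,0,0]
    - [0,0,-0.03]
    - [0,0,-0.03]
    - [0,0,-0.03]
  rot:
    - [0,0,0]
    - [0,0,0]
    - [0,0,0]
    - [0,0,0]
    - [0,0,0]
    - [0,0,0]
    - [0,0,0]
    - [0,0,0]

```text
time: 5.97
tcp_pos: [0.5512, 0.0282, 0.0852]
tool_rot: [180.0, 0.1, 163.3]
contact_force: [0.3, 0.1, -0.2]
gripper_width: 0.0228
grasp_force: 15.0
```

Carrying well. Next I'll lower it to z≈0.014 and let go with a small opening.

Call:
arm_command:
  linear:
    - [0,0,-0.035]
    - [0,0,-0.035]
    - [0,0,-0.03]
    - [0,0,-0.025]
    - [0,0,-0.015]
    - [0,0,-0.004]
    - [0,0,0]
    - [0,0,0]
  rot:
    - [0,0,0]
    - [0,0,0]
    - [0,0,0]
    - [0,0,0]
    - [0,0,0]
    - [0,0,0]
    - [0,0,0]
    - [0,0,0]

```text
time: 6.63
tcp_pos: [0.5513, 0.0279, 0.0136]
tool_rot: [180.0, 0.0, 163.2]
contact_force: [0.4, 0.4, -0.7]
gripper_width: 0.023
grasp_force: 15.0
```

Call:
arm_command:
  linear:
    - [0,0,0]
    - [0,0,0]
    - [0,0,0]
    - [0,0,0]
    - [0,0,0]
    - [0,0,0]
    - [0,0,0]
    - [0,0,0]
  rot:
    - [0,0,0]
    - [0,0,0]
    - [0,0,0]
    - [0,0,0]
    - [0,0,0]
    - [0,0,0]
    - [0,0,0]
    - [0,0,0]
  fingers: 42

```text
time: 7.3
tcp_pos: [0.5509, 0.0279, 0.0129]
tool_rot: [-180.0, -0.0, 163.2]
contact_force: [0.5, 0.4, -0.4]
gripper_width: 0.0383
grasp_force: 0.0
```

Call:
arm_command:
  linear:
    - [0,0,0.03]
    - [0,0,0.05]
    - [0,0,0.07]
    - [0,0,0.07]
    - [0,0,0.03]
    - [0,0,0]
    - [0,0,0]
    - [0,0,0]
  rot:
    - [0,0,0]
    - [0,0,0]
    - [0,0,0]
    - [0,0,0]
    - [0,0,0]
    - [0,0,0]
    - [0,0,0]
    - [0,0,0]

```text
time: 7.97
tcp_pos: [0.5503, 0.0279, 0.1371]
tool_rot: [-180.0, -0.1, 163.2]
contact_force: [-1.1, -0.3, 0.4]
gripper_width: 0.0382
grasp_force: 0.0
```

```bash
python3 - <<'E'
from h import *
print(arm.state()["joints"])
p=arm.grab_frame("top");q=arm.grab_frame("scene")
a=p["frame"][130:260,220:400];b=q["frame"][130:260,260:440]
cv2.imwrite("pics/placed.png",cv2.resize(cv2.cvtColor(np.hstack([a,b]),cv2.COLOR_RGB2BGR),None,fx=2.2,fy=2.2))
E
```

```text
[-3.30316468e+00  2.75551774e+01  9.27979971e+01  9.51190140e-04
  5.97197605e+01 -7.65293952e+01]
```

View pics/placed.png

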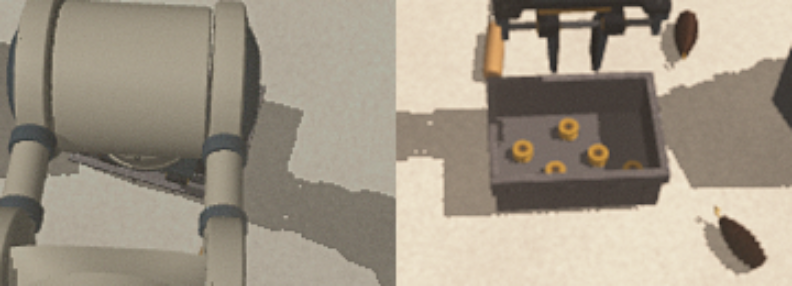

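All five wheels show in the tote in the scene view, with the stray at about (568,128) of the composite. Next I'll turn the tool 90° and go above the far rim's left half, at tote (70, 40).

Call:
arm_command:
  linear:
    - [0.029,0.0018,0]
    - [0.029,0.0018,0]
    - [0.029,0.0018,0]
    - [0.029,0.0018,0]
    - [0.029,0.0018,0]
    - [0.029,0.0018,0]
    - [0.029,0.0018,0]
    - [0.029,0.0018,0]
  rot:
    - [0,0,-0.0385]
    - [0,0,-0.0385]
    - [0,0,-0.0385]
    - [0,0,-0.0385]
    - [0,0,-0.0385]
    - [0,0,-0.0385]
    - [0,0,-0.0385]
    - [0,0,-0.0385]
  fingers: 50

```text
time: 8.73
tcp_pos: [0.667, 0.0352, 0.1364]
tool_rot: [-179.9, -0.0, 107.4]
contact_force: [-0.3, 0.5, 0.7]
gripper_width: 0.0457
grasp_force: 0.0
```

```bash
python3 -c "
from h import *
s=arm.state();print(list(s['joints'].round(3)),list(s['tcp_pos'].round(4)),s['tool_rot'])"
```

```text
[np.float64(-2.102), np.float64(36.049), np.float64(75.362), np.float64(0.001), np.float64(68.721), np.float64(-19.541)] [np.float64(0.667), np.float64(0.0352), np.float64(0.1364)] [-1.79875812e+02 -4.46801381e-02  1.07438482e+02]
```

Call:
arm_command:
  linear:
    - [0,0,0]
    - [0,0,0]
    - [0,0,0]
    - [0,0,0]
    - [0,0,0]
    - [0,0,0]
    - [0,0,0]
    - [0,0,-0.02]
  rot:
    - [0,0,-0.0385]
    - [0,0,-0.0385]
    - [0,0,-0.0385]
    - [0,0,-0.0385]
    - [0,0,-0.0385]
    - [0,0,0]
    - [0,0,0]
    - [0,0,0]

```text
time: 9.4
tcp_pos: [0.6677, 0.0351, 0.1286]
tool_rot: [179.9, -0.0, 73.4]
contact_force: [-0.5, 0.2, 1.0]
gripper_width: 0.0454
grasp_force: 0.0
```

```bash
python3 -c "
from h import *
s=arm.state();print(list(s['joints'].round(3)),list(s['tcp_pos'].round(4)),s['tool_rot'])
p=arm.grab_frame('scene');save(p,'pre.png',(260,110,440,250),4)
for t in ('near_right','far_left','near_left','far_right'):print(t,[(round(r['score'],2),world(p,r['at'][0]*640,r['at'][1]*400,.004).round(3)) for r in arm.spot_point(t,p)[:1]])"
```

```text
[np.float64(-2.105), np.float64(36.461), np.float64(75.905), np.float64(-0.0), np.float64(67.523), np.float64(14.506)] [np.float64(0.6677), np.float64(0.0351), np.float64(0.1286)] [ 1.79892807e+02 -2.73474581e-02  7.33891703e+01]
near_right [(0.88, array([ 0.505, -0.048,  0.004]))]
far_left [(0.84, array([0.676, 0.087, 0.004]))]
near_left [(0.65, array([0.593, 0.043, 0.004]))]
far_right [(0.74, array([ 0.63 , -0.089,  0.004]))]
```

View pics/pre.png

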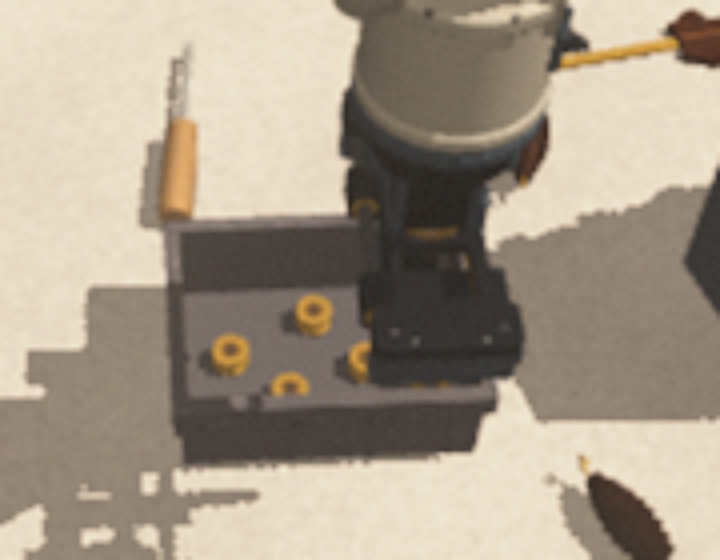

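```bash
cat > kin.py <<'E'
from h import *
from scipy.optimize import least_squares
from scipy.spatial.transform import Rotation as R
np.set_printoptions(precision=4,suppress=True)
D=[([67.752,28.316,77.128],[.18,.598,.2133]),([-3.303,27.555,92.798],[.5503,.0279,.1371]),([-2.1,36.049,75.362],[.667,.0352,.1364]),([-2.1,36.461,75.905],[.6677,.0351,.1286])]
def rz(q,x):
    a1,L2,A,B,c=x;s=np.radians(q[1]);t=np.radians(q[1]+q[2])
    return np.array([a1+L2*np.sin(s)+A*np.sin(t)+B*np.cos(t),c+L2*np.cos(s)+A*np.cos(t)-B*np.sin(t)])
f=lambda x:np.concatenate([rz(q,x)-[np.hypot(*p[:2]),p[2]] for q,p in D]+[1e-3*(np.array(x)-[.1,.5,.5,0,.3])])
x=least_squares(f,[.1,.5,.5,0,.3]).x;print(x,f(x)[:8])
# tote pose
C=np.array([.588,.0165,0]);Rt=R.from_euler('z',-16.73,degrees=True)
piv=C+Rt.apply([-.069,-.094,0]);u=Rt.apply([np.cos(np.pi/4),np.sin(np.pi/4),0])
ax=np.cross(u,[0,0,1])  # rotates u upward
G=C+Rt.apply([.07,.04,.044])
print("piv",piv,"u",u,"axis",ax,"G",G)
for th in range(0,45,6):
    r=R.from_rotvec(ax*np.radians(th));T=piv+r.apply(G-piv);z=r.apply([0,0,-1]);print(th,T,T-G,z)
    for Lw in(.2,.3):print("   wrist",T-Lw*z)
E
python3 kin.py
```

```text
[ 0.0023  0.5977  0.3833  0.1158 -0.0991] [-0.      0.      0.      0.      0.0007 -0.0001 -0.0007 -0.    ]
piv [ 0.4949 -0.0537  0.    ] u [0.8807 0.4736 0.    ] axis [ 0.4736 -0.8807  0.    ] G [0.6666 0.0347 0.044 ]
0 [0.6666 0.0347 0.044 ] [0. 0. 0.] [ 0.  0. -1.]
   wrist [0.6666 0.0347 0.244 ]
   wrist [0.6666 0.0347 0.344 ]
6 [0.6616 0.032  0.0639] [-0.005  -0.0027  0.0199] [ 0.0921  0.0495 -0.9945]
   wrist [0.6432 0.0221 0.2628]
   wrist [0.634  0.0171 0.3623]
12 [0.6548 0.0283 0.0832] [-0.0118 -0.0063  0.0392] [ 0.1831  0.0985 -0.9781]
   wrist [0.6182 0.0086 0.2788]
   wrist [ 0.5998 -0.0012  0.3766]
18 [0.6463 0.0237 0.1015] [-0.0203 -0.0109  0.0575] [ 0.2722  0.1464 -0.9511]
   wrist [ 0.5918 -0.0055  0.2917]
   wrist [ 0.5646 -0.0202  0.3868]
24 [0.6361 0.0183 0.1187] [-0.0305 -0.0164  0.0747] [ 0.3582  0.1926 -0.9135]
   wrist [ 0.5644 -0.0203  0.3014]
   wrist [ 0.5286 -0.0395  0.3928]
30 [0.6244 0.012  0.1346] [-0.0422 -0.0227  0.0906] [ 0.4404  0.2368 -0.866 ]
   wrist [ 0.5363 -0.0354  0.3078]
   wrist [ 0.4923 -0.0591  0.3944]
36 [0.6113 0.0049 0.1491] [-0.0552 -0.0297  0.1051] [ 0.5177  0.2784 -0.809 ]
   wrist [ 0.5078 -0.0507  0.3109]
   wrist [ 0.456  -0.0786  0.3918]
42 [ 0.597  -0.0028  0.1619] [-0.0696 -0.0374  0.1179] [ 0.5893  0.3169 -0.7431]
   wrist [ 0.4791 -0.0662  0.3105]
   wrist [ 0.4202 -0.0978  0.3848]
```

The tilt could bring the wrist near a singularity. I'll hold the left rim instead, with the gripper pre-leaned 28° so it ends up nearly upright.

Call:
arm_command:
  linear:
    - [-0.0068,0.0163,0]
    - [-0.0068,0.0163,0]
    - [-0.0068,0.0163,0]
    - [-0.0068,0.0163,0]
    - [-0.0068,0.0163,0]
    - [-0.0068,0.0163,0]
    - [-0.0068,0.0163,0]
    - [-0.0068,0.0163,0]
  rot:
    - [0,0,0.0385]
    - [0,0,0.0385]
    - [0,0,0.0385]
    - [0,0,0.0385]
    - [0,0,0.0385]
    - [0,0,0.0385]
    - [0,0,0.0385]
    - [0,0,0.0385]

```text
time: 10.32
tcp_pos: [0.6396, 0.1007, 0.1281]
tool_rot: [180.0, 0.0, 129.0]
contact_force: [-0.5, -1.1, -0.9]
gripper_width: 0.0456
grasp_force: 0.0
```

Call:
arm_command:
  linear:
    - [0,0,0]
    - [0,0,0]
    - [0,0,0]
    - [0,0,0]
    - [0,0,0]
    - [0,0,0]
    - [0,0,0]
    - [0,0,0]
  rot:
    - [0,0,0.0385]
    - [0,0,0.0385]
    - [0,0,0.0385]
    - [0,0,0.0385]
    - [0,0,0.0385]
    - [0.0112,0.0372,0]
    - [0.0112,0.0372,0]
    - [0.0112,0.0372,0]

```text
time: 10.98
tcp_pos: [0.6399, 0.1006, 0.1299]
tool_rot: [179.9, -21.2, 163.4]
contact_force: [0.2, -0.2, -1.2]
gripper_width: 0.0455
grasp_force: 0.0
```

Call:
arm_command:
  linear:
    - [0,0,0]
    - [0,0,0]
    - [0,0,0]
    - [0,0,0]
    - [0,0,0]
    - [0,0,0]
    - [0,0,0]
    - [0,0,0]
  rot:
    - [0.0112,0.0372,0]
    - [0,0,0]
    - [0,0,0]
    - [0,0,0]
    - [0,0,0]
    - [0,0,0]
    - [0,0,0]
    - [0,0,0]

```text
time: 11.65
tcp_pos: [0.6396, 0.1006, 0.1288]
tool_rot: [180.0, -27.9, 163.3]
contact_force: [-0.2, 0.1, 0.2]
gripper_width: 0.0457
grasp_force: 0.0
```

```bash
python3 -c "
from h import *
s=arm.state();print(list(s['joints'].round(3)),list(s['tcp_pos'].round(4)),s['tool_rot'])
from scipy.spatial.transform import Rotation as R
print(R.from_euler('xyz',s['tool_rot'],degrees=True).as_matrix())
p=arm.grab_frame('scene');save(p,'pre2.png',(260,100,440,250),4)"
```

```text
[np.float64(-0.474), np.float64(49.196), np.float64(54.578), np.float64(7.739), np.float64(103.03), np.float64(-73.781)] [np.float64(0.6396), np.float64(0.1006), np.float64(0.1288)] [179.98759556 -27.87883642 163.25828993]
[[-8.46470957e-01  2.88154655e-01 -4.47720688e-01]
 [ 2.54625281e-01  9.57583865e-01  1.34904070e-01]
 [ 4.67603342e-01  1.91371193e-04 -8.83938390e-01]]
```

View pics/pre2.png

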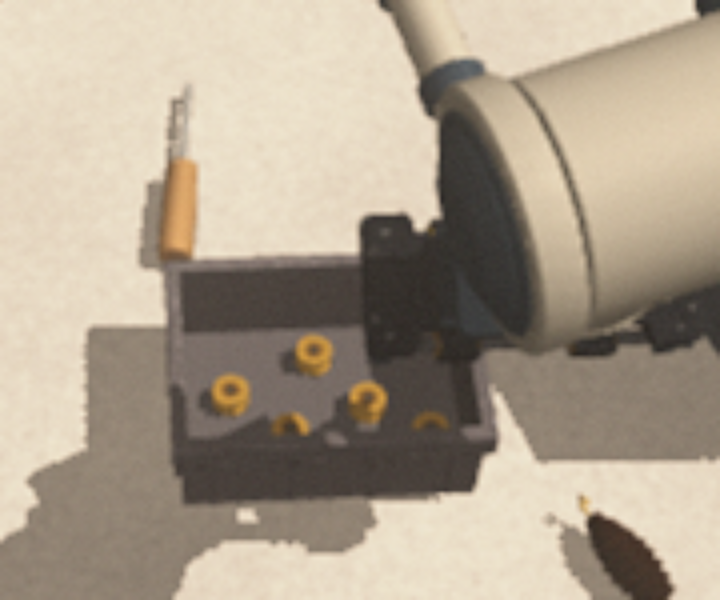

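The gripper sits over the left rim's far half, and all five wheels are visible at (231,392), (314,355), (367,400), (291,425) and (430,420). Next I'll descend and grip.

Call:
arm_command:
  linear:
    - [0,0,-0.03]
    - [0,0,-0.03]
    - [0,0,-0.03]
    - [0,0,-0.03]
    - [0,0,-0.025]
    - [0,0,-0.02]
    - [0,0,0]
    - [0,0,0]
  rot:
    - [0,0,0]
    - [0,0,0]
    - [0,0,0]
    - [0,0,0]
    - [0,0,0]
    - [0,0,0]
    - [0,0,0]
    - [0,0,0]

```text
time: 12.37
tcp_pos: [0.6395, 0.1003, 0.0449]
tool_rot: [-180.0, -28.0, 163.2]
contact_force: [-0.4, -0.2, -0.0]
gripper_width: 0.0455
grasp_force: 0.0
```

Call:
arm_command:
  linear:
    - [0,0,0]
    - [0,0,0]
    - [0,0,0]
    - [0,0,0]
    - [0,0,0]
    - [0,0,0]
    - [0,0,0]
    - [0,0,0]
  rot:
    - [0,0,0]
    - [0,0,0]
    - [0,0,0]
    - [0,0,0]
    - [0,0,0]
    - [0,0,0]
    - [0,0,0]
    - [0,0,0]
  fingers: 0
  grip_force: 50

```text
time: 13.03
tcp_pos: [0.6399, 0.1005, 0.0457]
tool_rot: [180.0, -27.9, 163.2]
contact_force: [1.8, 3.0, 3.8]
gripper_width: 0.0094
grasp_force: 50.0
```

```bash
cat > plan.py <<'E'
from h import *
from scipy.spatial.transform import Rotation as R
np.set_printoptions(precision=4,suppress=True)
C=np.array([.588,.0165,0]);Rt=R.from_euler('z',-16.73,degrees=True)
s=arm.state();G=s['tcp_pos'];print(G,s['tool_rot'],s['contact_force'],s['torque'],s['gripper_width'],"tote frame",Rt.inv().apply(G-C)*1000)
piv=C+Rt.apply([-.069,-.094,0]);u=Rt.apply([np.cos(np.pi/4),np.sin(np.pi/4),0]);ax=np.cross(u,[0,0,1])
prev=G;st=2.5
print("rot share per row",ax*st/180)
for k in range(1,18):
    T=piv+R.from_rotvec(ax*np.radians(st*k)).apply(G-piv);print(st*k,(T-prev)/.5,T-G);prev=T
E
python3 plan.py
```

```text
[0.6399 0.1005 0.0457] [179.9881 -27.948  163.2284] [1.8462 2.9572 3.8017] [ 0.2501 -0.0503 -0.3997] 0.009375700389236583 tote frame [25.5215 95.3567 45.7454]
rot share per row [ 0.0066 -0.0122  0.    ]
2.5 [-0.0039 -0.0021  0.0174] [-0.0019 -0.001   0.0087]
5.0 [-0.0045 -0.0024  0.0172] [-0.0042 -0.0023  0.0173]
7.5 [-0.0052 -0.0028  0.017 ] [-0.0068 -0.0036  0.0258]
10.0 [-0.0058 -0.0031  0.0167] [-0.0097 -0.0052  0.0342]
12.5 [-0.0065 -0.0035  0.0164] [-0.0129 -0.0069  0.0424]
15.0 [-0.0071 -0.0038  0.0161] [-0.0165 -0.0088  0.0504]
17.5 [-0.0077 -0.0041  0.0157] [-0.0203 -0.0109  0.0582]
20.0 [-0.0083 -0.0045  0.0153] [-0.0244 -0.0131  0.0659]
22.5 [-0.0089 -0.0048  0.0149] [-0.0289 -0.0155  0.0733]
25.0 [-0.0094 -0.0051  0.0144] [-0.0336 -0.0181  0.0805]
27.5 [-0.01   -0.0054  0.0139] [-0.0386 -0.0207  0.0875]
30.0 [-0.0105 -0.0056  0.0134] [-0.0438 -0.0236  0.0942]
32.5 [-0.011  -0.0059  0.0129] [-0.0493 -0.0265  0.1007]
35.0 [-0.0115 -0.0062  0.0123] [-0.0551 -0.0296  0.1069]
37.5 [-0.012  -0.0064  0.0118] [-0.0611 -0.0328  0.1127]
40.0 [-0.0124 -0.0067  0.0112] [-0.0673 -0.0362  0.1183]
42.5 [-0.0128 -0.0069  0.0105] [-0.0737 -0.0396  0.1236]
```

Firm grip on the rim. I'll tip 20° first.

Call:
arm_command:
  linear:
    - [-0.004,-0.002,0.0174]
    - [-0.0045,-0.0024,0.0172]
    - [-0.0052,-0.0028,0.017]
    - [-0.0058,-0.003,0.0167]
    - [-0.0065,-0.0035,0.0164]
    - [-0.007,-0.0038,0.016]
    - [-0.0077,-0.004,0.0157]
    - [-0.0083,-0.0045,0.0153]
  rot:
    - [0.0066,-0.0122,0]
    - [0.0066,-0.0122,0]
    - [0.0066,-0.0122,0]
    - [0.0066,-0.0122,0]
    - [0.0066,-0.0122,0]
    - [0.0066,-0.0122,0]
    - [0.0066,-0.0122,0]
    - [0.0066,-0.0122,0]

```text
time: 13.7
tcp_pos: [0.6148, 0.087, 0.1115]
tool_rot: [165.6, -13.1, 168.4]
contact_force: [-0.4, -0.2, -2.7]
gripper_width: 0.0095
grasp_force: 50.0
```

```bash
cat > look.py <<'E'
import sys
from h import *
s=arm.state();print(s['joints'].round(1),s['tcp_pos'],s['contact_force'].round(1),s['torque'].round(2),s['grasp_force'])
p=arm.grab_frame("scene");save(p,sys.argv[1],(240,90,440,250),4)
for t in("near_right","near_left","far_right","far_left"):
    for r in arm.spot_point(t,p)[:1]:print(t,round(r["score"],2),round(r["at"][0]*640),round(r["at"][1]*400))
E
python3 look.py t20.png
```

```text
[ -6.3  39.2  76.9  16.1  76.1 -88.6] [0.61477987 0.0870493  0.11148064] [-0.4 -0.2 -2.7] [-0.15 -0.18  0.04] 50.000038146972656
near_right 0.85 304 181
near_left 0.67 370 165
far_right 0.74 301 214
far_left 0.7 376 197
```

View pics/t20.png

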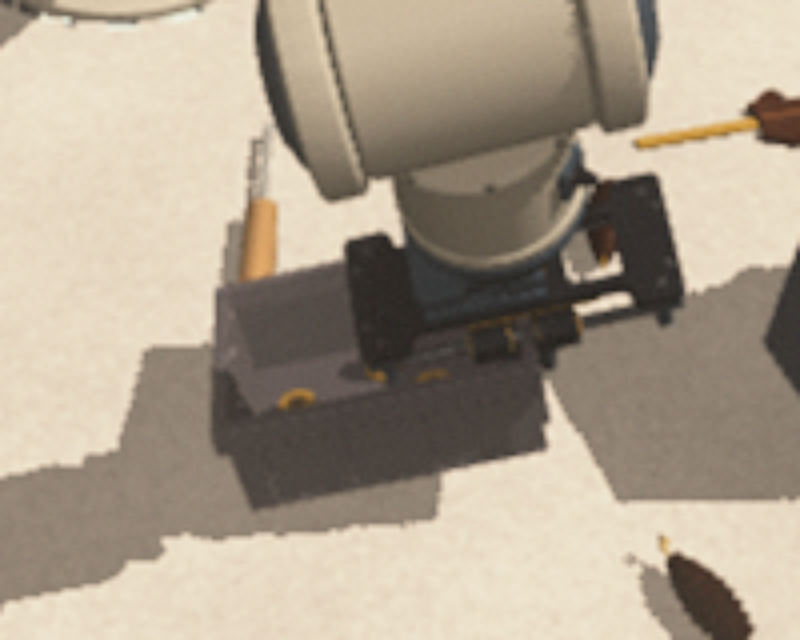

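The tote is up on its near-right side, around (225,440), and the wheels have started to slide. Joints are comfortable, so on to 40°.

Call:
arm_command:
  linear:
    - [-0.0089,-0.0048,0.0149]
    - [-0.0094,-0.005,0.0144]
    - [-0.01,-0.0054,0.0139]
    - [-0.0105,-0.0056,0.0134]
    - [-0.011,-0.0059,0.0129]
    - [-0.0115,-0.0062,0.0123]
    - [-0.012,-0.0064,0.0118]
    - [-0.0124,-0.0067,0.0112]
  rot:
    - [0.0066,-0.0122,0]
    - [0.0066,-0.0122,0]
    - [0.0066,-0.0122,0]
    - [0.0066,-0.0122,0]
    - [0.0066,-0.0122,0]
    - [0.0066,-0.0122,0]
    - [0.0066,-0.0122,0]
    - [0.0066,-0.0122,0]

```text
time: 14.62
tcp_pos: [0.5725, 0.0645, 0.1634]
tool_rot: [152.8, 2.3, 169.6]
contact_force: [-0.9, -1.0, -2.4]
gripper_width: 0.0096
grasp_force: 50.0
```

Call:
arm_command:
  linear:
    - [0,0,0]
    - [0,0,0]
    - [0,0,0]
    - [0,0,0]
    - [0,0,0]
    - [0,0,0]
    - [0,0,0]
    - [0,0,0]
  rot:
    - [0,0,0]
    - [0,0,0]
    - [0,0,0]
    - [0,0,0]
    - [0,0,0]
    - [0,0,0]
    - [0,0,0]
    - [0,0,0]

```text
time: 15.28
tcp_pos: [0.5724, 0.0644, 0.1636]
tool_rot: [152.9, 2.3, 169.6]
contact_force: [0.1, -0.2, -3.4]
gripper_width: 0.0099
grasp_force: 50.0
```

```bash
python3 look.py t40.png; python3 - <<'E'
from h import *
from scipy.spatial.transform import Rotation as R
np.set_printoptions(precision=4,suppress=True)
# predicted corners, tote rigid with tool
C=np.array([.588,.0165,0]);Rt=R.from_euler('z',-16.73,degrees=True)
T0=np.array([.6399,.1005,.0457]);R0=R.from_euler('xyz',[179.9881,-27.948,163.2284],degrees=True)
s=arm.state();Rn=R.from_euler('xyz',s['tool_rot'],degrees=True);d=Rn*R0.inv()
print("tilt",np.degrees(d.magnitude()))
p=arm.grab_frame("scene");q=arm.grab_frame("top")
for n,c in dict(nr=[-65,-90,4],nl=[-65,90,4],fr=[65,-90,4],fl=[65,90,4],outer=[-69,-94,0],rim_nr=[-75,-100,72],rim_fr=[75,-100,72],rim_nl=[-75,100,72]).items():
    w=s['tcp_pos']+d.apply(C+Rt.apply(np.array(c)/1000)-T0);print(n,w,np.round(pix(p,w)),np.round(pix(q,w)))
W=cloud(q);m=W[...,2];save(q,"top40.png",(235,130,415,270),4)
h=cv2.cvtColor(q["frame"],cv2.COLOR_RGB2HSV)
E
```

```text
[ -16.1   27.7   95.3   31.3   61.6 -112.5] [0.57244766 0.0644352  0.16358367] [ 0.1 -0.2 -3.4] [-0.31  0.02  0.02] 49.99968945980072
near_right 0.8 303 181
near_left 0.63 364 153
far_left 0.69 363 174
tilt 39.914653992576795
nr [ 0.4958 -0.0528  0.0064] [303. 181.] [322. 222.]
nl [0.5215 0.1054 0.0883] [363. 153.] [261. 210.]
fr [ 0.6016 -0.1004  0.0652] [298. 204.] [341. 180.]
fl [0.6272 0.0578 0.1471] [364. 174.] [278. 164.]
outer [ 0.4943 -0.0536 -0.0003] [302. 182.] [323. 223.]
rim_nr [ 0.4479 -0.0787  0.0495] [288. 160.] [333. 239.]
rim_fr [ 0.5699 -0.1336  0.1174] [280. 185.] [356. 189.]
rim_nl [0.4764 0.0971 0.1404] [355. 128.] [262. 227.]
```

View pics/t40.png

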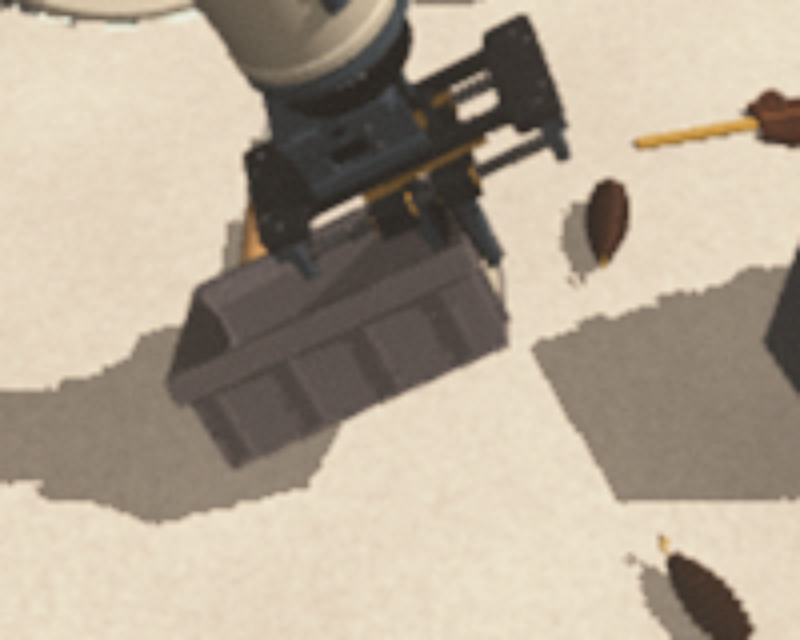

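The detected corners match the predictions, e.g. near_right at (303,181), and the tote is clear of the driver. I'll check the wheels from above.

View pics/top40.png

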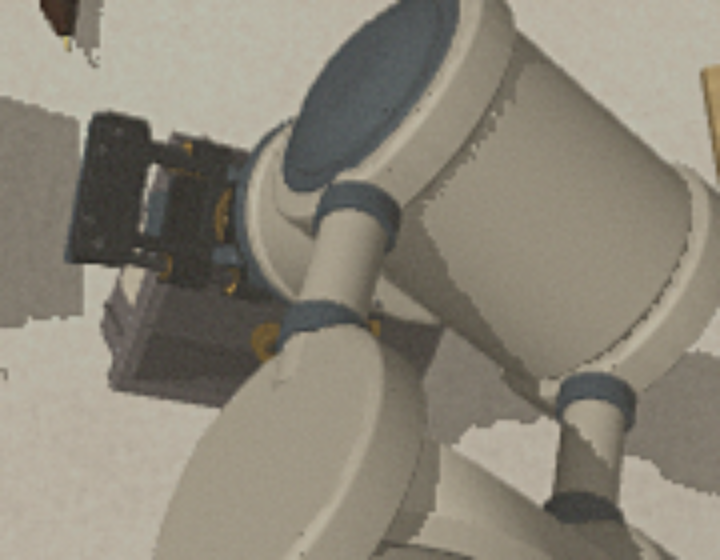

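Two wheels show between the arm links, at crop (267,340) and (375,327). I'll locate them relative to the corner.

```bash
cat > wh.py <<'E'
from h import *
from scipy.spatial.transform import Rotation as R
np.set_printoptions(precision=1,suppress=True)
C=np.array([.588,.0165,0]);Rt=R.from_euler('z',-16.73,degrees=True)
T0=np.array([.6399,.1005,.0457]);R0=R.from_euler('xyz',[179.9881,-27.948,163.2284],degrees=True)
s=arm.state();d=R.from_euler('xyz',s['tool_rot'],degrees=True)*R0.inv()
print(s['time'],np.degrees(d.magnitude()),s['contact_force'],s['tcp_pos']*1000)
for n in("top","scene"):
    q=arm.grab_frame(n);W=cloud(q)
    h=cv2.cvtColor(q["frame"],cv2.COLOR_RGB2HSV)
    L=Rt.inv().apply(d.inv().apply(W.reshape(-1,3)-s['tcp_pos'])+T0-C).reshape(W.shape)*1000
    m=(h[...,1]>100)&(h[...,2]>40)&(abs(L[...,0])<70)&(abs(L[...,1])<95)&(L[...,2]>0)&(L[...,2]<35)
    k,l,st,c=cv2.connectedComponentsWithStats(m.astype(np.uint8))
    for i in range(1,k):
        if st[i,4]>3:
            P=L[l==i];print(n,st[i,4],c[i],"tote",np.median(P,0),P.min(0),P.max(0),"dist",np.linalg.norm(np.median(P,0)-[-65,-90,4]))
E
python3 wh.py
```

```text
15.6333 39.916717917065576 [-0.4  0.5 -3.2] [572.3  64.3 163.7]
top 46 [300.8 214.6] tote [-50.  -13.1  17.5] [-64.  -21.8   3.9] [-39.9  -7.6  20.9] dist 79.48899697673801
top 8 [328.4 211.1] tote [-22.2 -85.9  18.1] [-28.  -88.9  17. ] [-20.1 -80.1  19.9] dist 45.20347812231322
```

Visible wheels are within 80 mm of the corner. They look like a chain along the near wall plus one on the right wall. I'll tip 5° more to bunch them tighter and look again.

Call:
arm_command:
  linear:
    - [-0.0032,-0.0017,0.0026]
    - [-0.0032,-0.0017,0.0026]
    - [-0.0032,-0.0017,0.0026]
    - [-0.0032,-0.0017,0.0026]
    - [-0.0033,-0.0018,0.0025]
    - [-0.0033,-0.0018,0.0025]
    - [-0.0033,-0.0018,0.0025]
    - [-0.0033,-0.0018,0.0025]
  rot:
    - [0.00165,-0.00305,0]
    - [0.00165,-0.00305,0]
    - [0.00165,-0.00305,0]
    - [0.00165,-0.00305,0]
    - [0.00165,-0.00305,0]
    - [0.00165,-0.00305,0]
    - [0.00165,-0.00305,0]
    - [0.00165,-0.00305,0]

```text
time: 16.4
tcp_pos: [0.5591, 0.0572, 0.174]
tool_rot: [149.7, 6.2, 169.3]
contact_force: [0.3, 0.4, -3.6]
gripper_width: 0.0098
grasp_force: 50.0
```

Call:
arm_command:
  linear:
    - [0,0,0]
    - [0,0,0]
    - [0,0,0]
    - [0,0,0]
    - [0,0,0]
    - [0,0,0]
    - [0,0,0]
    - [0,0,0]
  rot:
    - [0,0,0]
    - [0,0,0]
    - [0,0,0]
    - [0,0,0]
    - [0,0,0]
    - [0,0,0]
    - [0,0,0]
    - [0,0,0]

```text
time: 17.07
tcp_pos: [0.5594, 0.0573, 0.1739]
tool_rot: [149.7, 6.2, 169.4]
contact_force: [0.2, 0.2, -4.1]
gripper_width: 0.0093
grasp_force: 50.0
```

```bash
python3 wh.py; python3 - <<'E'
from h import *
p=arm.grab_frame("scene");q=arm.grab_frame("top")
a=p["frame"][120:240,250:400];b=q["frame"][180:300,250:400]
cv2.imwrite("pics/t45.png",cv2.resize(cv2.cvtColor(np.hstack([a,b]),cv2.COLOR_RGB2BGR),None,fx=2.6,fy=2.6))
for t in("near_right","near_left","far_left"):print(t,[(round(r["score"],2),round(r["at"][0]*640),round(r["at"][1]*400)) for r in arm.spot_point(t,p)[:1]])
for t in("wheel0",):print([(round(r["score"],2),round(r["at"][0]*640),round(r["at"][1]*400)) for z in(p,q) for r in arm.search_frame(t,z)])
E
```

```text
17.0667 44.9103806124179 [ 0.2  0.2 -4.1] [559.4  57.3 173.9]
top 54 [302.6 216.9] tote [-50.4 -14.4  18.2] [-62.4 -29.    7.4] [-40.6  -7.7  21. ] dist 78.30312425711321
top 17 [312.5 221.1] tote [-58.8 -49.   18.7] [-63.5 -59.9   5.8] [-53.3 -41.6  21.3] dist 43.99289109652724
top 5 [320.6 223.4] tote [-61.6 -78.9  17.5] [-63.7 -79.9  15. ] [-61.1 -70.9  20.3] dist 17.79682507429928
near_right [(0.92, 305, 180)]
near_left [(0.74, 361, 149)]
far_left [(0.91, 362, 168)]
[(0.48, 303, 214)]
```

View pics/t45.png

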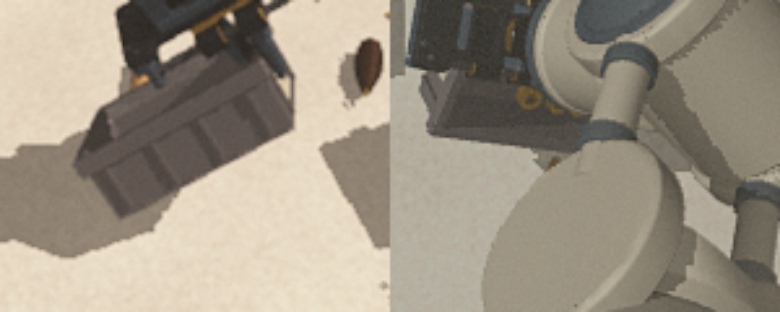

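The chain along the near wall is at y ≈ -78, -51 and -20 in the tote frame. It did not move with 5° more, so an unseen wheel is wedged between them, and one wheel is on the right wall: all five are bunched. I'll lower 2 mm so the corner bears firmly, settle, and hand in.

Call:
arm_command:
  linear:
    - [0,0,-0.001]
    - [0,0,-0.001]
    - [0,0,-0.001]
    - [0,0,-0.001]
    - [0,0,0]
    - [0,0,0]
    - [0,0,0]
    - [0,0,0]
  rot:
    - [0,0,0]
    - [0,0,0]
    - [0,0,0]
    - [0,0,0]
    - [0,0,0]
    - [0,0,0]
    - [0,0,0]
    - [0,0,0]

```text
time: 18.18
tcp_pos: [0.5595, 0.0574, 0.1721]
tool_rot: [149.7, 6.2, 169.3]
contact_force: [2.1, 3.2, 4.3]
gripper_width: 0.0096
grasp_force: 50.0
```

Call:
arm_command:
  linear:
    - [0,0,0]
    - [0,0,0]
    - [0,0,0]
    - [0,0,0]
    - [0,0,0]
    - [0,0,0]
    - [0,0,0]
    - [0,0,0]
  rot:
    - [0,0,0]
    - [0,0,0]
    - [0,0,0]
    - [0,0,0]
    - [0,0,0]
    - [0,0,0]
    - [0,0,0]
    - [0,0,0]

```text
time: 18.85
tcp_pos: [0.5595, 0.0574, 0.172]
tool_rot: [149.7, 6.2, 169.3]
contact_force: [2.0, 4.1, 4.7]
gripper_width: 0.0095
grasp_force: 50.0
```

The corner now bears on the bench at about 9 N and everything is steady, so I'm handing in.

```bash
python3 wh.py; python3 -c "
from workcell import arm
print(arm.close_job())"
```

```text
18.85 44.933345675951344 [2.  4.1 4.7] [559.5  57.4 172. ]
top 57 [303.  216.8] tote [-49.5 -14.8  18.7] [-63.4 -30.2   6. ] [-40.   -7.2  21.9] dist 78.21921594144088
top 17 [312.9 221.3] tote [-59.5 -48.5  17.9] [-64.2 -62.1   6.2] [-54.8 -43.5  22.7] dist 44.119659913001044
top 5 [320.4 223.6] tote [-62.6 -74.8  18.4] [-63.4 -80.2  15.9] [-60.6 -72.7  20.1] dist 21.13299342163392
the job is handed in; nothing more can be done
None
```

I put the stray wheel in the tote and handed the job in with the tote held still at about 45° on its near-right corner, pressed on the bench; I located four wheels within 80 mm of that corner, inferred the fifth (hidden by the arm) from how they were wedged, and no verdict came back.

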